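# Lock off, sweep the die bed clear and switch on again

### The job

Clear the die bed safely. Turn the key in the switch anticlockwise to off, draw it out and park it fully down in its stand; then take the brush, sweep every blue trim piece off the bed into the scrap pan at the open end (brush only, do not touch pieces on the bed with the fingers) and stand the brush back in its rest. Last, put the key fully home in the switch again and turn it clockwise to the stop, leaving it there; disturb nothing else.

Things in the scene. Friction and masses are not known exactly. Their poses are not given: they have to be found in the camera images.
- bed: aluminium die bed, fixed: block 256 (x) x 290 (y) mm, its flat top 85 mm above the table. Low walls 8 mm thick, 30 mm above the top, run along its two long edges (x = -124 and +124 mm), leaving 240 mm between them. No end walls: the pan stands at one end (its y = -145 or +145 mm), the guard closes the other. Origin: centre of underside.
- pan: steel scrap pan, fixed, standing against one end of the bed (left or right, varies): open box 256 (x, like the bed) x 118 (y) x 70 mm high, walls and floor 4 mm, its rim 15 mm lower than the bed's top. Origin at the centre of the underside, axes parallel to the bed's.
- guard: white and blue feed guard, fixed, closing the other end of the bed: solid box 256 (x) x 118 (y) x 120 mm high. Origin at the centre of the underside, axes parallel to the bed's.
- brush: white block brush, 180 g: stiff rigid bristle pad 104 (x) x 28 (y) mm from 0 to 34 mm height, a head 104 x 30 mm from 34 to 52 mm, and on it an upright grip 74 (x) x 22 (y) mm from 52 to 102 mm. Origin at the centre of the bristles' underside, z up the grip. Take it by the grip across its 22 mm, from above.
- rest: grey brush rest, fixed: shallow tray 124 (x) x 54 (y) mm, floor 6 mm above the table, rim 20 mm above the table, inside 116 x 46 mm. The brush stands in it on its bristles, its x along the rest's x. Origin at the centre of the underside.
- stand: grey key stand, fixed: block 60 x 50 x 44 mm high on a thin plate 90 x 80 mm, with an upright slot 26 (x) x 11 (y) mm in its top, 34 mm deep, where the key is parked (its collar then rests on the block, its x along the stand's x). Origin at the centre of the underside.
- key: large upright interlock key, 70 g: steel blade 22 (x) x 7 (y) mm, 0 to 28 mm high; collar 36 x 16 mm, 28 to 34 mm; flat black bow 42 (x) x 12 (y) mm, 34 to 80 mm. Origin: lower end of the blade, z up to the bow. Either half turn fits. At the start it is home in the switch. Home, its collar rests on the face round the slot (origin 28 mm below that face).
- switch: grey key switch housing, fixed: box 90 x 90 x 40 mm high, with a round steel lock cylinder (radius 30 mm, 32 mm high) on top. Origin at the centre of the underside.
- slot (a point): centre of the slot's mouth in the lock cylinder's top face, 72 mm above the table; turns with the cylinder. The slot is 25 mm along this frame's x, 10 mm along its y, 30 mm deep; z is up.
- rotor (a joint): angle of the lock cylinder, rad: 0 is off, grows as it is turned clockwise seen from above, stops at 1.2 (run), where it starts.
- scrap1: chunky blue plastic trim piece, plain block 62 x 30 x 26 mm, 45 g; origin at the centre of its underside as it lies at the start. May be absent.
- scrap2: chunky blue plastic trim piece, L-shaped, 60 x 32 x 26 mm, 45 g; origin at the centre of its underside as it lies at the start. May be absent.
- scrap3: chunky blue plastic trim piece, T-shaped, 60 x 32 x 28 mm, 45 g; origin at the centre of its underside as it lies at the start. May be absent.
- scrap4: chunky blue plastic trim piece, stepped block 64 x 32, 27 high at its -x half and 14 at its +x end, mm, 45 g; origin at the centre of its underside as it lies at the start. May be absent.
- scrap5: chunky blue plastic trim piece, plain block 60 x 26 x 30 mm, 45 g; origin at the centre of its underside as it lies at the start. May be absent.
- scrap6: chunky blue plastic trim piece, stubby T, 60 x 34 x 26 mm, 45 g; origin at the centre of its underside as it lies at the start. May be absent.
- spray: bystander, loose: white bottle 170 mm high, radius 30 mm; origin at the centre of its underside.
- jar: bystander, loose: clear jar 90 mm high, radius 35 mm; origin at the centre of its underside.
- cup: bystander, loose: steel cup 85 mm high, radius 36 mm; origin at the centre of its underside.
- scale: bystander, fixed: flat bench scale 100 x 100 x 36 mm high; origin at the centre of the underside.

How it is judged:
By the outcome, as a careful person would: the job done as asked, in the order asked, and still so for the second after the job is handed in, with the robot touching nothing.
Of scrap1, scrap2, scrap3, scrap4, scrap5, scrap6 only 3 to 6 are there at a start; the rules pass over those that are not, and their reading is None.
At some moment in a run one of scrap1, scrap2, scrap3, scrap4, scrap5, scrap6 may be knocked a few centimetres aside while the robot is not near it.
It also fails if it takes over 192 s, if anything falls off the work surface, if the arm or the gripper's body presses on something with over 40 N, if the wrist force passes 120 N, or if a joint passes its speed limit or range.

### The arm

A 6-joint arm with a two-finger parallel gripper is mounted at the origin on the work surface. World frame = base frame: x ahead of the robot, y to its left, z up, the work surface at z = 0. Lengths are in m, angles in rad, forces in N, time in s.
With the tool pointing down it reaches from about 0.25 to 0.775 m from the base axis. Payload 4 kg.
Tool frame: the origin (TCP) lies on the centre line of the jaws, within the pads' length; the fingertips stand robot.tips_ahead ahead of it and the grasp point (between the pads) lies 8 mm behind it (robot.tips_ahead is the distance from the TCP to the fingertips, in m); z points along the fingers, y is the line along which they close (so a half turn about z gives the same grasp; the last joint's range is limited). The gripper opens to 94 mm and grips with 3 to 60 N. Pads are 16 mm wide; open, the fingers measure 119 mm over their backs; the gripper's body (75 mm by 177 mm) begins 78 mm behind the grasp point.
Start: joints at [-1.221, 0.087, 1.371, -0, 1.684, -0.103], TCP at [0.241, -0.495, 0.217] pointing down, gripper open.
Joint ranges: [-3.1, 3.1], [-0.76, 2.03], [0.27, 2.55], [-1.08, 4.22], [0.17, 2.65], [-2.57, 2.57]. Speed limits (rad/s): [2.79, 2.79, 3.14, 3.14, 3.14, 3.14].

### API

Orientations are given as [roll, pitch, yaw] about the fixed x, y, z axes, in that order (R = Rz(yaw) Ry(pitch) Rx(roll)).
In Python, from bench import robot, snapshot, close_job, spotter gives the robot as it stands. The module is installed in compiled form; this text tells all that it offers.
- The arm moves only by the tool servo_tool, never from a script. Its argument "commands" is one flat list of numbers, 7 for each row, row after row: the shift along the tool's x, y, z in m, then the turn, a rotation vector about the tool's x, y, z in degrees, then the finger opening in m, from 0 to 0.094. In form: [x, y, z, ax, ay, az, grip, x, y, z, ax, ay, az, grip, ...]. A call has 1 to 10 rows; each row is the pose to reach, as a shift and turn from the pose commanded when the call began, along the tool's axes at that moment; what a row does not reach only later rows make up. A row lasts 1/8 s, in which the tool goes at most 62.5 mm and 10.7 degrees, less where a joint would pass 70% of its speed; a pose out of reach is approached as far as the arm can. A call with a gripper value outside its range is refused whole. The fingers move at their own pace and stop on an object; the grip force is fixed at half the most. Time passes only in rows, so rows that repeat a pose let the fingers close. It gives the time, the measured TCP pose, the force, the opening and the grip force at its end, in the units of the state.
- robot.get_obs(): the state, without advancing time (a new reading comes with each control period).
- snapshot(name): name is "scene" or "side" or "wrist"; returns a dict with "img" (384x512x3 uint8, blue, green, red), "camera_matrix" (3x3 intrinsics, pixels), "extrinsics" (4x4, takes a point from camera to world coordinates); the wrist camera has in their place "hand_eye" (4x4, takes a point from camera to tool coordinates, whose origin is the TCP and whose axes are the flange's). Camera axes: x right, y down, z forward; pixel columns grow to the right and rows downward; lengths in m; the calibration is good to about 2 mm. A picture is of the moment at which its call begins: read the wrist's pose just before it. There is no depth.
- close_job(): hands the job in; it is judged then, once.
Trained networks look in a picture, given as the dict that the camera call returned (one of the last four; its "shot" number tells which), for a name from the list of things; names that differ only in an ending like _2 or _b are one class to them, and where a whole thing is asked for, a point or a joint stands for the part that bears it (a point fixed in the world has none). Each returns a list of dicts, best first, with "conf" (0 to 1); they miss things now and then, are a little off and sometimes report something else, mostly with a low value. They report only what shows in the picture. A call takes as long as a camera call.
- spotter.trace(name, picture): "region" (384x512 bool, what is visible of it) and "box" ([left, top, width, height] in pixels, round what is visible of it).
The state is a dict: "time": time; "joint_positions": joint angles; "qvel": joint speeds; "joint_torque": joint torques, N m; "tool_pos": TCP position; "ee_rot": TCP orientation; "wrist_force": force on the tool from outside, world axes, zero at the start; "wrist_torque": the same for the moment, N m; "width": finger opening in m; "finger_force": force on a finger pad.
Only numpy, scipy, OpenCV 4.12 (cv2) and the standard library are available. Lean on these libraries where they do the work, as an engineer would, in place of code of your own. Each camera call takes 0.05 s, during which the arm holds its last target. There are 200 camera calls.

## Working session

There is one attempt and no reset: what is moved stays moved. The work goes in short steps, Python scripts to look and compute and a tool call to move; the robot and the scene stay as the last step left them, time stands still between calls to the robot, and variables do not carry over. Pictures are saved under pics/ and viewed, at most 14 in all, crops included, and the job is handed in when it is done.

Besides the shell and the picture viewer there is one more tool, called after "Call:" as name(argument=value, ...) on one line, values as JSON. servo_tool: Moves the arm, as the interface text tells. Its arguments: {"type":"object","properties":{"commands":{"type":"array","items":{"type":"number"}}},"required":["commands"]}

```bash
mkdir -p pics; cat > h.py <<'E'
import numpy as np, cv2
from scipy.spatial.transform import Rotation as R
from bench import robot, snapshot, close_job, spotter
def T(pos,rot):
    M=np.eye(4); M[:3,:3]=R.from_euler('xyz',rot).as_matrix(); M[:3,3]=pos; return M
def shot(n):
    o=robot.get_obs(); s=snapshot(n)
    s['E']=s['extrinsics'] if n!='wrist' else T(o['tool_pos'],o['ee_rot'])@s['hand_eye']
    return s
def ray(s,uv):
    uv=np.atleast_2d(uv).astype(float)
    d=np.c_[uv,np.ones(len(uv))]@np.linalg.inv(s['camera_matrix']).T@s['E'][:3,:3].T
    return s['E'][:3,3],d
def onz(s,uv,z):
    c,d=ray(s,uv); return c+d*((z-c[2])/d[:,2])[:,None]
def proj(s,P):
    P=np.atleast_2d(P); q=(P-s['E'][:3,3])@s['E'][:3,:3]; q=q@s['camera_matrix'].T
    return q[:,:2]/q[:,2:]
E
python3 - <<'E'
from h import *
o=robot.get_obs()
print(o, robot.tips_ahead)
ss={n:shot(n) for n in('scene','side','wrist')}
for n,s in ss.items():
    cv2.imwrite(f'pics/{n}0.png',s['img']); print(n,s['camera_matrix'].round(1).tolist(),s['E'].round(3).tolist())
names='bed pan guard brush rest stand key switch scrap1 scrap2 scrap3 scrap4 scrap5 scrap6 spray jar cup scale'.split()
for n,s in ss.items():
    for k in names:
        r=spotter.trace(k,s)
        print(n,k,[(round(x['conf'],2),list(map(int,x['box']))) for x in r if x['conf']>.25][:3])
print(robot.get_obs()['time'])
E
```

```text
{'time': 0.0, 'joint_positions': array([-1.22109598e+00,  8.79518601e-02,  1.37224130e+00, -2.73045179e-05,
        1.68359491e+00, -1.03142483e-01]), 'qvel': array([ 0.00068309,  0.00098524,  0.00171255,  0.00103504, -0.00018079,
       -0.00274282]), 'joint_torque': array([ 1.27444096e-04, -3.40176380e+01, -3.02430546e+01,  7.18292291e-02,
        3.29384557e-02, -1.69722080e-04]), 'tool_pos': array([ 0.2404243 , -0.49408603,  0.21531244]), 'ee_rot': array([-3.13940611e+00, -1.99045677e-04,  4.52839572e-01]), 'wrist_force': array([ 0.9678981 ,  0.68242325, -0.31912161]), 'wrist_torque': array([-0.0257787 , -0.05484876, -0.00928732]), 'finger_force': 0.0, 'width': 0.09412143051629736} 0.011
scene [[435.7, 0.0, 254.6], [0.0, 435.7, 197.2], [0.0, 0.0, 1.0]] [[0.572, 0.49, -0.657, 1.317], [0.82, -0.359, 0.446, -0.515], [-0.017, -0.794, -0.607, 0.81], [0.0, 0.0, 0.0, 1.0]]
side [[415.3, 0.0, 254.2], [0.0, 415.3, 180.7], [0.0, 0.0, 1.0]] [[-0.767, -0.439, 0.468, -0.042], [-0.641, 0.534, -0.552, 0.677], [-0.008, -0.723, -0.691, 0.925], [0.0, 0.0, 0.0, 1.0]]
wrist [[298.6, 0.0, 253.7], [0.
[... 2145 characters left out ...]
 27, 15])]
side scrap5 [(0.71, [229, 161, 19, 22]), (0.56, [272, 169, 19, 19]), (0.47, [232, 150, 27, 15])]
side scrap6 [(0.71, [229, 161, 19, 22]), (0.56, [272, 169, 19, 19]), (0.47, [232, 150, 27, 15])]
side spray [(0.84, [175, 138, 20, 52])]
side jar [(0.58, [215, 123, 20, 27])]
side cup [(0.85, [343, 152, 18, 34])]
side scale [(0.8, [298, 118, 27, 15])]
wrist bed []
wrist pan []
wrist guard [(0.59, [49, 0, 75, 20])]
wrist brush []
wrist rest []
wrist stand []
wrist key []
wrist switch [(0.76, [233, 0, 24, 12])]
wrist scrap1 []
wrist scrap2 []
wrist scrap3 []
wrist scrap4 []
wrist scrap5 []
wrist scrap6 []
wrist spray []
wrist jar []
wrist cup [(0.93, [44, 1, 82, 18])]
wrist scale []
2.85
```

```bash
python3 - <<'E'
import cv2,numpy as np
a=cv2.imread('pics/scene0.png')[130:330,70:400];b=cv2.imread('pics/side0.png')[90:330,100:380]
a=cv2.resize(a,(800,485),interpolation=cv2.INTER_CUBIC);b=cv2.resize(b,(700,600),interpolation=cv2.INTER_CUBIC)
cv2.imwrite('pics/a.png',a);cv2.imwrite('pics/b.png',b)
E
```

```text
(no output)
```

View pics/a.png

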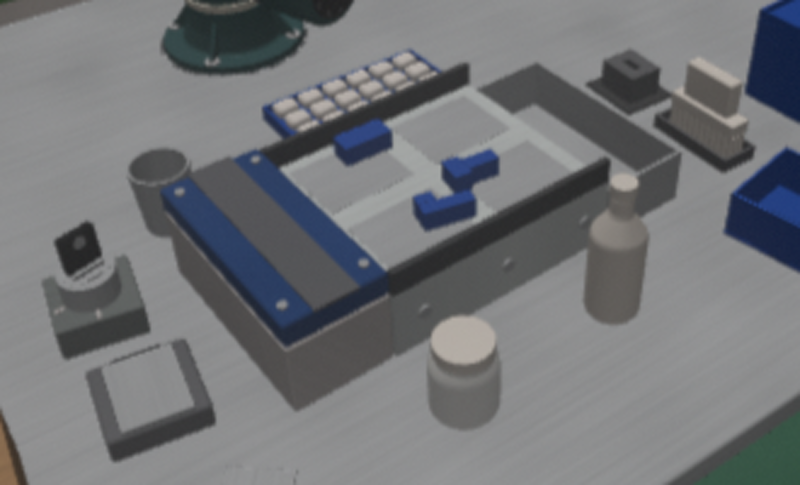

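View pics/b.png

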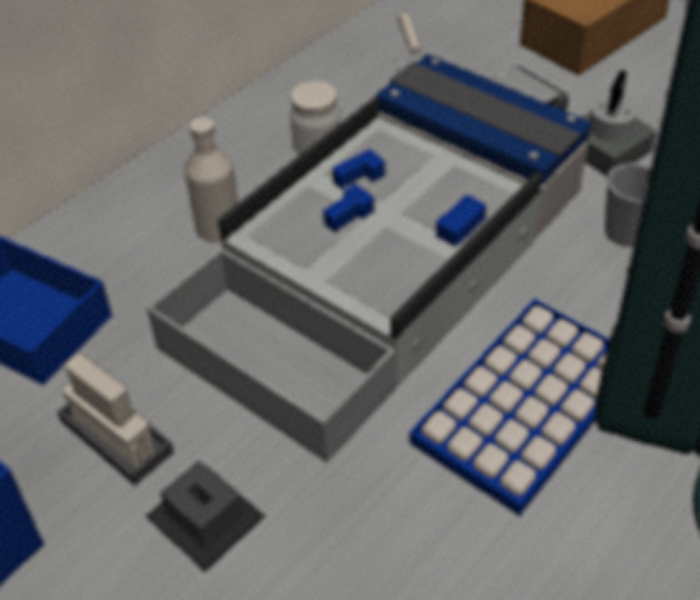

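```bash
cat > fit.py <<'E'
from h import *
from scipy.optimize import minimize
def box(x0,x1,y0,y1,z0,z1): return np.array([[x,y,z] for x in(x0,x1) for y in(y0,y1) for z in(z0,z1)])
def cb(a,b,z0,z1,cy=0): return box(-a/2,a/2,cy-b/2,cy+b/2,z0,z1)
def cyl(r,z0,z1): 
    t=np.linspace(0,2*np.pi,24,endpoint=False); return np.vstack([np.c_[r*np.cos(t),r*np.sin(t),t*0+z] for z in(z0,z1)])
M={'key':[cb(.036,.016,.028,.034),cb(.042,.012,.034,.080)],
'brush':[cb(.104,.028,0,.034),cb(.104,.030,.034,.052),cb(.074,.022,.052,.102)],
'rest':[cb(.124,.054,0,.020)],'stand':[cb(.09,.08,0,.003),cb(.06,.05,0,.044)],
'switch':[cb(.09,.09,0,.04),cyl(.03,.04,.072)],'spray':[cyl(.03,0,.17)],'jar':[cyl(.035,0,.09)],'cup':[cyl(.036,0,.085)],
'scale':[cb(.1,.1,0,.036)],'scrap':[cb(.062,.031,0,.026)],
'bay':[cb(.256,.29,0,.085),box(-.128,-.12,-.145,.145,.08,.115),box(.12,.128,-.145,.145,.08,.115),cb(.256,.118,0,.07,.204),cb(.256,.118,0,.12,-.204)]}
U=3
def render(model,p,s):
    m=np.zeros((384*U,512*U),np.uint8); c,si=np.cos(p[3]),np.sin(p[3])
    for b in model:
        P=b@np.array([[c,si,0],[-si,c,0],[0,0,1]])+p[:3]
        uv=(proj(s,P)*U+(U-1)/2)
        h=cv2.convexHull(np.round(uv*16).astype(np.int32)); cv2.fillConvexPoly(m,h,1,shift=4)
    return m
def fit(name,p0,views,fixz=True,ign=None):
    """views: list of (shot,mask)"""
    big=[cv2.resize(m.astype(np.uint8),None,fx=U,fy=U,interpolation=cv2.INTER_NEAREST) for _,m in views]
    def cost(p):
        q=p if not fixz else np.r_[p[:2],p0[2],p[2]]
        c=0
        for i,((s,_),b) in enumerate(zip(views,big)):
            r=render(M[name],q,s)
            if ign is not None and ign[i] is not None:
                k=~cv2.resize(ign[i].astype(np.uint8),None,fx=U,fy=U,interpolation=cv2.INTER_NEAREST).astype(bool); r=r*k; b=b*k
            c+=1-(r&b).sum()/max(1,(r|b).sum())
        return c/len(views)
    best=None
    d=[.015,.015,.015,.3]
    for yaw in ([p0[3]] if abs(p0[3])<9 else np.arange(0,np.pi,np.pi/8)):
        x0=np.array([p0[0],p0[1],p0[2],yaw]); dd=np.array(d)
        if fixz: x0=x0[[0,1,3]]; dd=dd[[0,1,3]]
        sim=np.vstack([x0]+[x0+np.eye(len(x0))[i]*dd[i] for i in range(len(x0))])
        r=minimize(cost,x0,method='Nelder-Mead',options=dict(initial_simplex=sim,xatol=2e-4,fatol=1e-4,maxiter=150))
        if best is None or r.fun<best.fun: best=r
    x=best.x
    return (np.r_[x[:2],p0[2],x[2]] if fixz else x),best.fun
E
python3 - <<'E'
from fit import *
a,b=shot('scene'),shot('side')
tr={}
for k in 'bed pan guard brush rest stand key switch spray jar cup scale scrap1'.split():
    for n,s in(('a',a),('b',b)): tr[k,n]=spotter.trace(k,s)
import pickle; pickle.dump((a,b,tr),open('s0.pkl','wb'))
def m(k,n,i=0): return tr[k,n][i]['region'] if tr[k,n] else np.zeros((384,512),bool)
def cen(r): return np.argwhere(r).mean(0)[::-1]
print('t',robot.get_obs()['time'])
for k in 'brush rest stand key switch spray jar cup scale'.split():
    vs=[(s,m(k,n)) for n,s in(('a',a),('b',b)) if m(k,n).any()]
    z={'key':.1}.get(k,.03)
    p=onz(vs[0][0],cen(vs[0][1]),z)[0]; 
    ps=[onz(s,cen(mm),z)[0][:2].round(3).tolist() for s,mm in vs]
    try:
        q,f=fit(k,[p[0],p[1],.044 if k=='key' else 0,10],vs)
        q2,f2=fit(k,list(q),vs,fixz=False) if len(vs)==2 else (q,f)
        print(k,ps,q.round(4),round(f,3),q2.round(4),round(f2,3))
    except Exception as e: print(k,e)
for n,s in(('a',a),('b',b)):
    print(n,[(round(x['conf'],2),onz(s,cen(x['region']),.098)[0][:2].round(3).tolist()) for x in tr['scrap1',n] if x['conf']>.2])
fill=lambda n:cv2.morphologyEx((m('bed',n)|m('pan',n)|m('guard',n)|np.any([x['region'] for x in tr['scrap1',n][:3]],0)).astype(np.uint8),cv2.MORPH_CLOSE,np.ones((5,5)))
ig=[cv2.dilate((m('spray',n)|m('jar',n)|m('cup',n)).astype(np.uint8),np.ones((5,5))) for n in 'ab']
c=[onz(s,cen(m('bed',n)),.085)[0][:2] for n,s in(('a',a),('b',b))]; print('bedc',c)
q,f=fit('bay',[c[0][0],c[0][1],0,0.],[(a,fill('a')),(b,fill('b'))],ign=ig); print('bay',q.round(4),f)
E
```

```text
t 4.25
brush [[0.576, 0.399], [0.616, 0.363]] [ 0.6003  0.3702  0.     -0.0297] 0.146 [ 0.5982  0.3723  0.0071 -0.034 ] 0.094
rest [[0.629, 0.332], [0.566, 0.386]] [0.5976 0.3688 0.     3.1415] 0.589 [0.5976 0.3688 0.     3.1415] 0.589
stand [[0.473, 0.355], [0.442, 0.384]] [0.4544 0.374  0.     3.096 ] 0.061 [0.4544 0.374  0.     3.0964] 0.061
key [[0.447, -0.376], [0.446, -0.375]] [ 0.4461 -0.3754  0.044   1.8422] 0.19 [ 0.4468 -0.3762  0.0465  1.8485] 0.184
switch [[0.46, -0.38], [0.437, -0.378]] [ 0.447  -0.3775  0.     -0.147 ] 0.24 [ 0.4471 -0.3775  0.0013 -0.1271] 0.238
spray [[0.717, 0.11], [0.8, 0.042]] [0.7497 0.0766 0.     0.5655] 0.308 [ 0.7484  0.0777 -0.0147  0.8057] 0.294
jar [[0.754, -0.12], [0.794, -0.152]] [ 0.7662 -0.1289  0.      0.3559] 0.213 [ 0.7657 -0.1284 -0.0008  0.4053] 0.212
cup [[0.296, -0.246], [0.359, -0.267]] [ 0.341  -0.2521  0.      0.1916] 0.426 [ 0.342  -0.2514  0.0021  0.3555] 0.425
scale [[0.607, -0.38], [0.588, -0.401]] [ 0.592  -0.3763  0.     -0.1409] 0.427 [ 0.5914 -0.3764 -0.0009 -0.1356] 0.426
a [(0.86, [0.608, -0.042]), (0.83, [0.457, -0.048]), (0.7, [0.571, 0.02])]
b [(0.66, [0.573, 0.018]), (0.62, [0.611, -0.044]), (0.56, [0.459, -0.047])]
bedc [array([ 0.58522773, -0.01919373]), array([0.52078153, 0.01556328])]
bay [ 0.5429 -0.0082  0.      0.0404] 0.014918857318046486
```

```bash
cat >> h.py <<'E'
def to(*wps):
    """wps: (x,y,z,yaw); prints deltas in the tool frame from the measured pose"""
    o=robot.get_obs(); A=T(o['tool_pos'],o['ee_rot'])
    print('t %.2f'%o['time'],'at',o['tool_pos'].round(4),o['ee_rot'].round(3),'q',o['joint_positions'].round(2),'F',o['wrist_force'].round(1),'w %.4f f %.1f'%(o['width'],o['finger_force']))
    for w in wps:
        D=np.linalg.inv(A)@T(w[:3],[np.pi,0,w[3]]); rv=np.degrees(R.from_matrix(D[:3,:3]).as_rotvec())
        print(D[:3,3].round(4),rv.round(2),'rows %.1f'%max(np.linalg.norm(D[:3,3])/.0625,np.linalg.norm(rv)/10.7))
E
python3 -c "
from h import *
to((.446,-.376,.2,1.845))"
```

```text
t 4.25 at [ 0.2406 -0.4946  0.2165] [ 3.141 -0.     0.453] q [-1.22  0.09  1.37  0.    1.68 -0.1 ] F [-0.8 -0.5  0. ] w 0.0940 f 0.0
[ 0.2366 -0.0168  0.0165] [ 1.000e-02  1.000e-02 -7.977e+01] rows 7.5
```

Call:
servo_tool(commands=[0.237,-0.017,0.0165,0,0,-79.8,0.06,0.237,-0.017,0.0165,0,0,-79.8,0.06,0.237,-0.017,0.0165,0,0,-79.8,0.06,0.237,-0.017,0.0165,0,0,-79.8,0.06,0.237,-0.017,0.0165,0,0,-79.8,0.06,0.237,-0.017,0.0165,0,0,-79.8,0.06,0.237,-0.017,0.0165,0,0,-79.8,0.06,0.237,-0.017,0.0165,0,0,-79.8,0.06,0.237,-0.017,0.0165,0,0,-79.8,0.06])

```text
time: 5.38
tool_pos: [0.4463, -0.3756, 0.1999]
ee_rot: [-3.142, 0.0, 1.845]
wrist_force: [0.0, -0.5, 0.6]
width: 0.06
finger_force: 0.0
```

```bash
python3 - <<'E'
from fit import *
s=shot('wrist'); k=spotter.trace('key',s); w=spotter.trace('switch',s)
print([(x['conf'],x['box']) for x in k+w])
import pickle; pickle.dump((s,k,w),open('k1.pkl','wb'))
a,b,tr=pickle.load(open('s0.pkl','rb'))
q,f=fit('key',[.446,-.376,.044,1.845],[(s,k[0]['region'])]); print(q.round(4),f)
q,f=fit('key',[.446,-.376,.044,1.845],[(s,k[0]['region']),(a,tr['key','a'][0]['region'])],fixz=False); print(q.round(4),f)
im=s['img'].copy()
for P in M['key']:
    c,si=np.cos(q[3]),np.sin(q[3]); uv=proj(s,P@np.array([[c,si,0],[-si,c,0],[0,0,1]])+q[:3])
    cv2.polylines(im,[cv2.convexHull(uv.astype(np.int32))],True,(0,255,0),1)
cv2.imwrite('pics/k1.png',im)
to((.446,-.376,.097,1.845))
E
```

```text
[(0.76, [247.8, 163.7, 14.1, 50.1]), (0.77, [204.1, 119.6, 102.9, 98.7])]
[ 0.4479 -0.3758  0.044   1.8422] 0.15863377609108165
[ 0.4479 -0.3753  0.0457  1.8421] 0.16699014028274278
t 5.53 at [ 0.4463 -0.3757  0.2   ] [-3.142  0.     1.844] q [-0.8   0.17  1.32 -0.    1.66 -1.07] F [ 0.5  0.4 -0.3] w 0.0600 f 0.0
[-0.0002 -0.0003  0.103 ] [-0.    0.01 -0.03] rows 1.6
```

View pics/k1.png

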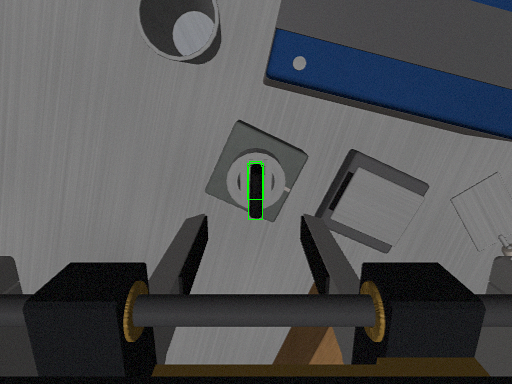

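Call:
servo_tool(commands=[-0.0005,0.0006,0.06,0,0,0,0.05,-0.0005,0.0006,0.103,0,0,0,0.04,-0.0005,0.0006,0.103,0,0,0,0.04,-0.0005,0.0006,0.103,0,0,0,0.0,-0.0005,0.0006,0.103,0,0,0,0.0,-0.0005,0.0006,0.103,0,0,0,0.0,-0.0005,0.0006,0.103,0,0,0,0.0])

```text
time: 6.4
tool_pos: [0.4479, -0.3768, 0.099]
ee_rot: [3.14, 0.003, 1.846]
wrist_force: [0.2, 0.7, 4.2]
width: 0.0119
finger_force: 30.0
```

Call:
servo_tool(commands=[0,0,0,0,0,-8,0,0,0,0,0,0,-16,0,0,0,0,0,0,-24,0,0,0,0,0,0,-32,0,0,0,0,0,0,-40,0,0,0,0,0,0,-48,0,0,0,0,0,0,-56,0,0,0,0,0,0,-64,0,0,0,0,0,0,-69,0,0,0,0,0,0,-69,0])

```text
time: 7.65
tool_pos: [0.4491, -0.3753, 0.099]
ee_rot: [3.141, 0.005, 3.05]
wrist_force: [3.3, 3.3, 5.4]
width: 0.0118
finger_force: 30.0
```

```bash
python3 -c "
from h import *
to((.447,-.376,.2,3.045)); print(robot.get_obs()['wrist_torque'])"
```

```text
t 7.65 at [ 0.4491 -0.3753  0.099 ] [3.141 0.005 3.05 ] q [-0.8   0.21  1.46  0.    1.46 -2.27] F [3.3 3.3 5.4] w 0.0118 f 30.0
[ 0.0015 -0.0008 -0.101 ] [0.03 0.29 0.3 ] rows 1.6
[ 0.78945178 -0.69979839 -0.0398945 ]
```

Call:
servo_tool(commands=[0.0005,0,0,0,0,-2,0,0.0005,0,0,0,0,-2,0])

```text
time: 7.9
tool_pos: [0.449, -0.3752, 0.0991]
ee_rot: [3.141, 0.006, 3.085]
wrist_force: [4.2, 3.8, 4.4]
width: 0.012
finger_force: 30.0
```

```bash
python3 -c "
from h import *
to((.4491,-.3753,.2,3.045)); print(robot.get_obs()['wrist_torque'])"
```

```text
t 7.90 at [ 0.449  -0.3752  0.0991] [3.141 0.006 3.085] q [-0.8   0.21  1.46  0.    1.46 -2.31] F [4.2 3.8 4.4] w 0.0120 f 30.0
[-0.0007 -0.     -0.1009] [0.03 0.35 2.28] rows 1.6
[ 0.78467463 -0.96443355 -0.0734369 ]
```

Call:
servo_tool(commands=[0,0,0,0,0,-3,0,0,0,0,0,0,-6,0,0,0,0,0,0,-6,0])

```text
time: 8.28
tool_pos: [0.449, -0.3751, 0.0991]
ee_rot: [3.141, 0.006, -3.095]
wrist_force: [3.7, 3.9, 5.1]
width: 0.0119
finger_force: 30.4
```

```bash
python3 -c "
from h import *
to((.4491,-.3753,.2,3.045)); print(robot.get_obs()['wrist_torque'])"
```

```text
t 8.28 at [ 0.449  -0.3751  0.0991] [ 3.141  0.006 -3.095] q [-0.8   0.21  1.46  0.    1.46 -2.41] F [3.7 3.9 5.1] w 0.0119 f 30.4
[-0.0007 -0.0002 -0.1009] [0.04 0.35 8.2 ] rows 1.6
[ 0.83645853 -0.84899449 -0.48915403]
```

Call:
servo_tool(commands=[0,0,0,0,0,6,0,0,0,0,0,0,6,0,0,0,-0.02,0,0,6,0,0,0,-0.05,0,0,6,0,0,0,-0.1,0,0,6,0,0,0,-0.14,0,0,6,0,0,0,-0.14,0,0,6,0])

```text
time: 9.15
tool_pos: [0.4476, -0.3773, 0.2414]
ee_rot: [-3.136, 0.006, 3.084]
wrist_force: [0.4, -0.1, -1.0]
width: 0.0117
finger_force: 30.0
```

```bash
python3 - <<'E'
from fit import *
import pickle
s=shot('wrist'); sc=shot('side'); k=spotter.trace('key',s); w=spotter.trace('slot',s)
print([(x['conf'],x['box']) for x in k+w])
cv2.imwrite('pics/k2.png',np.hstack([s['img'][60:360,100:450],sc['img'][60:360,200:450]]))
pickle.dump((s,k,w),open('k2.pkl','wb'))
to((.35,0,.24,3.08),(.454,.374,.2,3.096))
E
```

```text
[(0.57, [241.2, 188.9, 25.2, 91.4]), (0.88, [232.6, 141.4, 49.2, 52.7])]
t 9.35 at [ 0.4457 -0.3752  0.2342] [ 3.139 -0.004  3.084] q [-0.8   0.16  1.25 -0.    1.73 -2.31] F [ 0.4 -0.3 -1.6] w 0.0117 f 30.0
[ 0.117   0.3691 -0.0043] [ 0.17 -0.2   0.25] rows 6.2
[0.0344 0.7483 0.0366] [ 0.17 -0.2  -0.67] rows 12.0
```

View pics/k2.png

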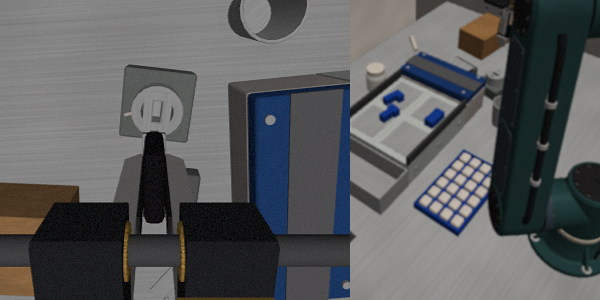

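```bash
python3 - <<'E'
from fit import *
import pickle
s=shot('wrist'); print(s['E'].round(4).tolist())
k=spotter.trace('key',s); w=spotter.trace('slot',s)
pickle.dump((s,k,w),open('k3.pkl','wb'))
im=cv2.resize(s['img'][110:290,190:330],None,fx=4,fy=4,interpolation=cv2.INTER_CUBIC)[:600]
cv2.imwrite('pics/k3.png',im[:600])
q,f=fit('switch',[.447,-.377,0,3.05-np.pi],[(s,w[0]['region'])]); print(q,f)
for z in (.072,): print(onz(s,[[257,168]],z))
to((.35,0,.24,3.08))
E
```

```text
[[0.0572, 0.9632, 0.2626, 0.3691], [0.9984, -0.0557, -0.0129, -0.3718], [0.0023, 0.2629, -0.9648, 0.4037], [0.0, 0.0, 0.0, 1.0]]
[ 0.4687016  -0.3827339   0.          0.36297068] 0.5896562801156441
[[ 0.43907829 -0.37129022  0.072     ]]
t 9.50 at [ 0.4459 -0.3754  0.2348] [ 3.139e+00 -3.000e-03  3.085e+00] q [-0.8   0.16  1.25 -0.    1.73 -2.31] F [-0.1 -0.  -0.3] w 0.0119 f 30.0
[ 0.1172  0.3693 -0.004 ] [ 0.14 -0.17  0.26] rows 6.2
```

View pics/k3.png

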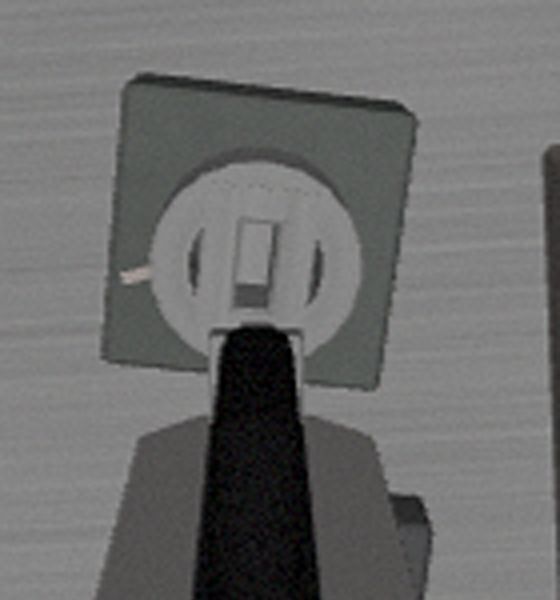

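```bash
python3 - <<'E'
from fit import *
import pickle
s,k,w=pickle.load(open('k3.pkl','rb'))
f=lambda u,v:onz(s,[[u/4+190-.4,v/4+110-.4]],.072)[0][:2]
print('slot corners',[f(*p).round(4) for p in((246,218),(278,220),(268,307),(233,305))],np.mean([f(*p) for p in((246,218),(278,220),(268,307),(233,305))],0))
c=[f(*p) for p in ((150,262),(361,262),(256,160))]; print(c)
A=np.c_[2*np.array(c),np.ones(3)]; x=np.linalg.solve(A,(np.array(c)**2).sum(1)); print('circle',x[:2],np.sqrt(x[2]+x[:2]@x[:2]))
top,bot=(f(246,218)+f(278,220))/2,(f(268,307)+f(233,305))/2; d=top-bot; print('slot yaw',np.arctan2(d[1],d[0]),np.linalg.norm(d))
E
```

```text
slot corners [array([ 0.4342, -0.3777]), array([ 0.4353, -0.3687]), array([ 0.4606, -0.3729]), array([ 0.4594, -0.3829])] [ 0.44737827 -0.37556926]
[array([ 0.44536052, -0.4057784 ]), array([ 0.4488315 , -0.34571408]), array([ 0.41796356, -0.37393901])]
circle [ 0.448002  -0.3757986] 0.030095949691573448
slot yaw 2.9563371697065444 0.025686535656897207
```

Call:
servo_tool(commands=[0.0345,0.0625,0,0,0,0,0,0.0345,0.125,0,0,0,0,0,0.0345,0.1875,0,0,0,0,0,0.0345,0.25,0,0,0,0,0,0.0345,0.3125,0,0,0,0,0,0.0345,0.375,0,0,0,0,0,0.0345,0.4375,0,0,0,0,0,0.0345,0.5,0,0,0,0,0,0.0345,0.56,0,0,0,0,0,0.0345,0.6,0,0,0,0,0])

```text
time: 10.75
tool_pos: [0.4454, 0.2275, 0.236]
ee_rot: [-3.141, -0.001, 3.087]
wrist_force: [0.4, -0.5, -0.1]
width: 0.0115
finger_force: 30.0
```

Call:
servo_tool(commands=[0,0.0625,0,0,0,0,0,0,0.12,0,0,0,0,0,0,0.1487,0,0,0,0,0,0,0.1487,0,0,0,0,0,0,0.1487,0,0,0,0,0,0,0.1487,0,0,0,0,0])

```text
time: 11.5
tool_pos: [0.4548, 0.3723, 0.2371]
ee_rot: [-3.141, 0.0, 3.083]
wrist_force: [0.9, 0.7, -0.4]
width: 0.0118
finger_force: 30.0
```

```bash
python3 - <<'E'
from fit import *
import pickle
s=shot('wrist'); k=spotter.trace('key',s); w=spotter.trace('stand',s)
pickle.dump((s,k,w),open('st.pkl','wb'))
print([(x['conf'],x['box']) for x in k+w])
cv2.imwrite('pics/st.png',cv2.resize(s['img'][80:280,160:360],None,fx=3,fy=3,interpolation=cv2.INTER_CUBIC))
ig=[cv2.dilate(k[0]['region'].astype(np.uint8),np.ones((7,7)))] if k else [None]
print(fit('stand',[.4544,.374,0,3.096],[(s,w[0]['region'])],ign=ig))
to((.454,.374,.235,3.096))
E
```

```text
[(0.93, [238.9, 189.3, 25.0, 91.9]), (0.96, [228.0, 130.0, 59.0, 65.4])]
(array([0.45857384, 0.37455653, 0.        , 3.1174723 ]), np.float64(0.022969723130048747))
t 11.65 at [0.4549 0.3726 0.2374] [3.141e+00 1.000e-03 3.083e+00] q [ 0.59  0.17  1.24 -0.    1.73 -0.92] F [-0.8 -1.  -0.5] w 0.0118 f 30.0
[0.001  0.0013 0.0024] [ 0.01  0.03 -0.73] rows 0.1
```

View pics/st.png

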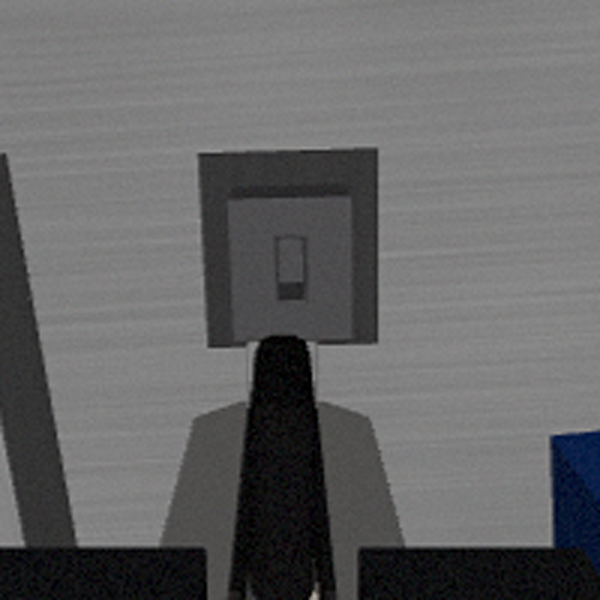

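```bash
python3 - <<'E'
from fit import *
import pickle
s,k,w=pickle.load(open('st.pkl','rb'))
f=lambda p:onz(s,[[p[0]/3+160-.33,p[1]/3+80-.33]],.044)[0][:2]
q=[f(p) for p in((275,236),(305,236),(307,299),(277,299))]; c=np.mean(q,0); d=(q[0]+q[1]-q[2]-q[3])/2
print('slot',c,np.arctan2(d[1],d[0]),np.linalg.norm(d),np.linalg.norm(q[0]-q[1]))
q=[f(p) for p in((229,197),(352,196),(351,341),(233,341))]; c2=np.mean(q,0); d=(q[0]+q[1]-q[2]-q[3])/2
print('top',c2,np.arctan2(d[1],d[0]),np.linalg.norm(d),np.linalg.norm(q[0]-q[1]))
# key centre = TCP + .0013 along tool x
yaw=3.11; t=np.array([np.cos(yaw),np.sin(yaw)])
g=c-.0012*t
to((*g,.12,yaw),(*g,.071,yaw))
E
```

```text
slot [0.45653312 0.37509156] 3.1168693247295507 0.026617644137885414 0.012279571522257731
top [0.45760908 0.37513427] 3.0961017571522382 0.06109253234315384 0.049755183836272865
t 11.65 at [0.4549 0.3726 0.2374] [3.141e+00 1.000e-03 3.083e+00] q [ 0.59  0.17  1.24 -0.    1.73 -0.92] F [-0.8 -1.  -0.5] w 0.0118 f 30.0
[-0.0026  0.0026  0.1174] [ 0.01  0.03 -1.53] rows 1.9
[-0.0026  0.0026  0.1664] [ 0.01  0.03 -1.53] rows 2.7
```

Call:
servo_tool(commands=[-0.0026,0.0026,0.06,0,0,-1.5,0,-0.0026,0.0026,0.115,0,0,-1.5,0,-0.0026,0.0026,0.115,0,0,-1.5,0,-0.0026,0.0026,0.13,0,0,-1.5,0,-0.0026,0.0026,0.14,0,0,-1.5,0,-0.0026,0.0026,0.15,0,0,-1.5,0,-0.0026,0.0026,0.15,0,0,-1.5,0])

```text
time: 12.52
tool_pos: [0.4572, 0.3759, 0.0865]
ee_rot: [-3.141, -0.001, 3.111]
wrist_force: [-0.1, 0.0, -0.6]
width: 0.0121
finger_force: 30.0
```

Call:
servo_tool(commands=[0,0,0.008,0,0,0,0,0,0,0.014,0,0,0,0,0,0,0.017,0,0,0,0,0,0,0.017,0,0,0,0])

```text
time: 13.02
tool_pos: [0.4573, 0.376, 0.0711]
ee_rot: [-3.142, 0.0, 3.111]
wrist_force: [-0.8, -1.4, 5.6]
width: 0.012
finger_force: 30.0
```

Call:
servo_tool(commands=[0,0,0,0,0,0,0.05,0,0,0,0,0,0,0.05,0,0,0,0,0,0,0.05,0,0,-0.06,0,0,0,0.06,0,0,-0.12,0,0,0,0.06,-0.06,0.0,-0.15,0,0,0,0.06,-0.12,0.0,-0.15,0,0,0,0.06,-0.142,0,-0.15,0,0,0,0.06,-0.142,0,-0.15,0,0,0,0.06,-0.142,0,-0.15,0,0,0,0.06])

```text
time: 14.28
tool_pos: [0.5984, 0.3719, 0.2197]
ee_rot: [-3.141, -0.001, 3.111]
wrist_force: [1.0, 0.5, 0.3]
width: 0.0601
finger_force: 0.0
```

```bash
python3 - <<'E'
from fit import *
import pickle
s=shot('wrist'); a=shot('scene'); b=spotter.trace('brush',s); r=spotter.trace('rest',s); b2=spotter.trace('brush',a); k=spotter.trace('key',s)
pickle.dump((s,a,b,r,b2,k),open('br.pkl','wb'))
print([(x['conf'],x['box']) for x in b+r+b2+k])
cv2.imwrite('pics/br.png',s['img'])
print(fit('brush',[.5985,.372,.006,-.03],[(s,b[0]['region'])]))
if b2: print(fit('brush',[.5985,.372,.006,-.03],[(s,b[0]['region']),(a,b2[0]['region'])],fixz=False))
u=b[0]['region']|r[0]['region']
print(fit('rest',[.5985,.372,0,-.03],[(s,u)]))
to((.598,.372,.2,3.11))
E
```

```text
[(0.84, [243.1, 126.9, 26.6, 97.1]), (0.85, [228.1, 117.7, 48.5, 103.7]), (0.93, [346.9, 153.0, 30.5, 41.7]), (0.33, [267.0, 157.9, 86.2, 64.3]), (0.83, [244.8, 1.1, 16.4, 57.2])]
(array([0.60111196, 0.3717622 , 0.006     , 0.01360627]), np.float64(0.059175645630237694))
(array([0.59952444, 0.37161207, 0.00684496, 0.00909167]), np.float64(0.08351044145896125))
(array([ 0.60122196,  0.36899183,  0.        , -0.01235009]), np.float64(0.06069408347347505))
t 14.57 at [0.5985 0.372  0.2206] [3.141e+00 1.000e-03 3.112e+00] q [ 0.48  0.44  0.93 -0.    1.77 -1.07] F [-0.5  0.1  0.4] w 0.0600 f 0.0
[ 0.0005 -0.      0.0206] [0.02 0.04 0.1 ] rows 0.3
```

View pics/br.png

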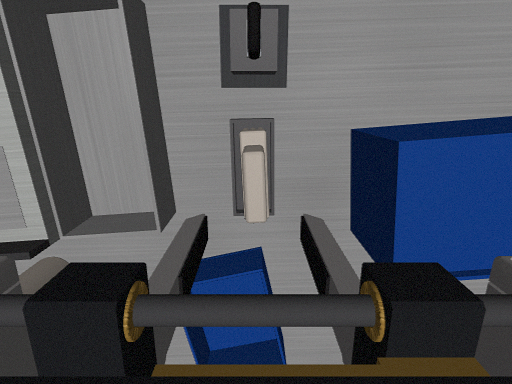

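Call:
servo_tool(commands=[-0.002,-0.0004,0.06,0,0,-1,0.06,-0.002,-0.0004,0.12,0,0,-1,0.06,-0.002,-0.0004,0.1446,0,0,-1,0.06,-0.002,-0.0004,0.1446,0,0,-1,0.06,-0.002,-0.0004,0.1446,0,0,-1,0,-0.002,-0.0004,0.1446,0,0,-1,0,-0.002,-0.0004,0.1446,0,0,-1,0,-0.002,-0.0004,0.1446,0,0,-1,0])

```text
time: 15.58
tool_pos: [0.6017, 0.3714, 0.0763]
ee_rot: [3.141, 0.001, 3.128]
wrist_force: [0.3, 0.4, -0.6]
width: 0.0235
finger_force: 0.2
```

```bash
python3 - <<'E'
from fit import *
to((.54,.0,.22,3.13-np.pi))
s=shot('scene');b=shot('side')
cen=lambda r:np.argwhere(r).mean(0)[::-1]
for v in(s,b):
    for x in spotter.trace('scrap1',v):
        if x['conf']>.2: print(round(x['conf'],2),onz(v,cen(x['region']),.098)[0][:2].round(3))
E
```

```text
t 15.57 at [0.6017 0.3714 0.0763] [3.141e+00 1.000e-03 3.128e+00] q [ 0.47  0.49  1.14  0.    1.51 -1.08] F [ 0.3  0.4 -0.6] w 0.0235 f 0.2
[ 0.0565 -0.3721 -0.144 ] [ 1.2000e-01 -7.0000e-02  1.7991e+02] rows 16.8
0.89 [ 0.608 -0.041]
0.75 [ 0.457 -0.049]
0.59 [0.572 0.02 ]
0.74 [0.571 0.026]
0.73 [ 0.459 -0.049]
0.42 [0.488 0.231]
```

Call:
servo_tool(commands=[0,0,0,0,0,0,0,0,0,0,0,0,0,0,0,0,-0.03,0,0,0,0,0,0,-0.08,0,0,0,0,0,0,-0.13,0,0,0,0,0,0,-0.165,0,0,0,0,0,0,-0.165,0,0,0,0])

```text
time: 16.65
tool_pos: [0.6023, 0.3716, 0.2433]
ee_rot: [3.139, 0.005, 3.128]
wrist_force: [-0.3, -0.4, -1.9]
width: 0.0218
finger_force: 29.9
```

Call:
servo_tool(commands=[0.0013,-0.05,0,0,0,-3,0,0.0013,-0.1,0,0,0,-3,0,0.0013,-0.15,0,0,0,-3,0,0.0013,-0.2,0,0,0,-3,0,0.0013,-0.25,0,0,0,-3,0,0.0013,-0.3,0,0,0,-3,0,0.0013,-0.35,0,0,0,-3,0,0.0013,-0.4,0,0,0,-3,0,0.0013,-0.45,0,0,0,-3,0,0.0013,-0.4937,0,0,0,-3,0])

```text
time: 17.9
tool_pos: [0.5919, -0.124, 0.2359]
ee_rot: [3.14, -0.006, -3.103]
wrist_force: [0.0, 0.7, -2.4]
width: 0.0222
finger_force: 29.9
```

```bash
cat >> h.py <<'E'
BC=np.array([.543,-.008]);BY=.04
def b2w(lx,ly): c,s=np.cos(BY),np.sin(BY); return BC+[c*lx-s*ly,s*lx+c*ly]
def w2b(p): c,s=np.cos(BY),np.sin(BY); d=np.asarray(p)[:2]-BC; return np.array([c*d[0]+s*d[1],-s*d[0]+c*d[1]]).round(3)
def scraps(views=('scene','side')):
    for n in views:
        v=shot(n)
        for x in spotter.trace('scrap1',v):
            if x['conf']>.2: print(n,round(x['conf'],2),'bed:',w2b(onz(v,np.argwhere(x['region']).mean(0)[::-1],.098)[0]),list(map(int,x['box'])))
E
python3 - <<'E'
from h import *
y=np.pi+.04
scraps()
to((*b2w(.046,-.116),.24,y),(*b2w(.046,-.116),.158,y),(*b2w(.046,.16),.158,y))
s=shot('wrist'); cv2.imwrite('pics/sw0.png',np.hstack([s['img'],shot('scene')['img'][120:,60:330].repeat(1,0)[:264].copy() if 0 else s['img'][:,:0]]))
E
```

```text
scene 0.89 bed: [ 0.064 -0.038] [238, 212, 28, 11]
scene 0.52 bed: [0.027 0.026] [250, 192, 24, 14]
side 0.73 bed: [-0.085 -0.038] [274, 167, 20, 20]
side 0.61 bed: [ 0.067 -0.036] [233, 149, 23, 17]
side 0.5 bed: [0.032 0.026] [229, 164, 19, 15]
t 18.10 at [ 0.5922 -0.1227  0.2367] [ 3.139 -0.006 -3.104] q [-0.3   0.21  1.19  0.    1.75 -1.91] F [-0.2  0.6 -2.8] w 0.0218 f 29.9
[-0.0014  0.0006 -0.0033] [ 0.15 -0.32 -0.15] rows 0.1
[-0.0018  0.0004  0.0787] [ 0.15 -0.32 -0.15] rows 1.3
[-0.0011  0.2764  0.0794] [ 0.15 -0.32 -0.15] rows 4.6
```

View pics/sw0.png

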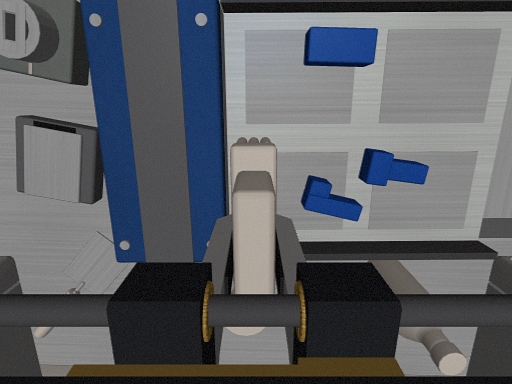

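Call:
servo_tool(commands=[-0.0018,0.004,0.05,0,0,0,0,-0.0018,0.004,0.0787,0,0,0,0,-0.0018,0.004,0.0787,0,0,0,0,-0.0018,0.004,0.0787,0,0,0,0,-0.0018,0.004,0.0787,0,0,0,0])

```text
time: 18.77
tool_pos: [0.5959, -0.1182, 0.1634]
ee_rot: [-3.141, 0.003, -3.102]
wrist_force: [0.1, -0.6, -2.3]
width: 0.0222
finger_force: 30.0
```

Call:
servo_tool(commands=[0,0,0.004,0,0,0,0,0,0,0.004,0,0,0,0,0,0.015,0.004,0,0,0,0,0,0.03,0.004,0,0,0,0,0,0.045,0.004,0,0,0,0,0,0.06,0.004,0,0,0,0,0,0.075,0.004,0,0,0,0,0,0.09,0.004,0,0,0,0])

```text
time: 19.77
tool_pos: [0.5916, -0.0275, 0.1578]
ee_rot: [-3.141, 0.0, -3.102]
wrist_force: [-0.4, 0.2, -1.6]
width: 0.0221
finger_force: 30.0
```

```bash
python3 - <<'E'
from h import *
y=np.pi+.04
to((*b2w(.046,.05),.158,y),(*b2w(.046,.16),.158,y))
print(w2b(robot.get_obs()['tool_pos']))
scraps()
E
```

```text
t 19.77 at [ 0.5916 -0.0275  0.1578] [-3.141  0.    -3.102] q [-0.14  0.2   1.36 -0.    1.58 -1.75] F [-0.4  0.2 -1.6] w 0.0221 f 30.0
[ 0.0018  0.0714 -0.0003] [-0.02  0.01 -0.04] rows 1.1
[ 0.0019  0.1814 -0.0003] [-0.02  0.01 -0.04] rows 2.9
[ 0.048 -0.021]
scene 0.86 bed: [-0.088 -0.037] [209, 177, 23, 21]
scene 0.69 bed: [0.023 0.055] [262, 189, 15, 7]
scene 0.62 bed: [0.061 0.038] [267, 201, 16, 7]
side 0.66 bed: [0.026 0.039] [229, 166, 17, 22]
side 0.57 bed: [-0.084 -0.039] [272, 165, 18, 24]
side 0.45 bed: [0.062 0.022] [221, 159, 24, 18]
```

Call:
servo_tool(commands=[0,0.013,0,0,0,0,0,0,0.026,0,0,0,0,0,0,0.039,0,0,0,0,0,0,0.052,0,0,0,0,0,0,0.065,0,0,0,0,0,0,0.078,0,0,0,0,0,0,0.091,0,0,0,0,0,0,0.104,0,0,0,0,0,0,0.117,0,0,0,0,0,0,0.127,0,0,0,0,0])

```text
time: 21.22
tool_pos: [0.5865, 0.0993, 0.1577]
ee_rot: [-3.141, 0.0, -3.102]
wrist_force: [0.3, -0.5, -1.6]
width: 0.0218
finger_force: 30.0
```

Call:
servo_tool(commands=[0,0.01,0,0,0,0,0,0,0.02,0,0,0,0,0,0,0.03,0,0,0,0,0,0,0.04,0,0,0,0,0,0,0.05,0,0,0,0,0,0,0.055,0,0,0,0,0,0,0.055,0,0,0,0,0])

```text
time: 22.1
tool_pos: [0.5844, 0.1538, 0.1576]
ee_rot: [-3.141, -0.0, -3.102]
wrist_force: [0.4, 0.1, -2.5]
width: 0.022
finger_force: 30.0
```

```bash
python3 - <<'E'
from h import *
y=np.pi+.04
to((*b2w(.046,.13),.24,y),(*b2w(-.064,-.112),.24,y))
print(w2b(robot.get_obs()['tool_pos']))
scraps()
cv2.imwrite('pics/sw1.png',cv2.resize(np.hstack([shot('scene')['img'][120:280,160:380],shot('side')['img'][120:280,140:320]]),None,fx=2,fy=2,interpolation=cv2.INTER_CUBIC))
E
```

```text
t 22.10 at [0.5844 0.1538 0.1576] [-3.141 -0.    -3.102] q [ 0.16  0.23  1.33 -0.    1.59 -1.45] F [ 0.4  0.1 -2.5] w 0.0220 f 30.0
[ 0.0018 -0.03   -0.0824] [-0.01 -0.   -0.02] rows 1.4
[ 0.1118 -0.272  -0.0823] [-0.01 -0.   -0.02] rows 4.9
[0.048 0.16 ]
scene 0.71 bed: [-0.088 -0.038] [207, 176, 23, 25]
side 0.72 bed: [-0.028  0.214] [202, 215, 21, 18]
side 0.52 bed: [-0.086 -0.039] [272, 167, 25, 21]
```

View pics/sw1.png

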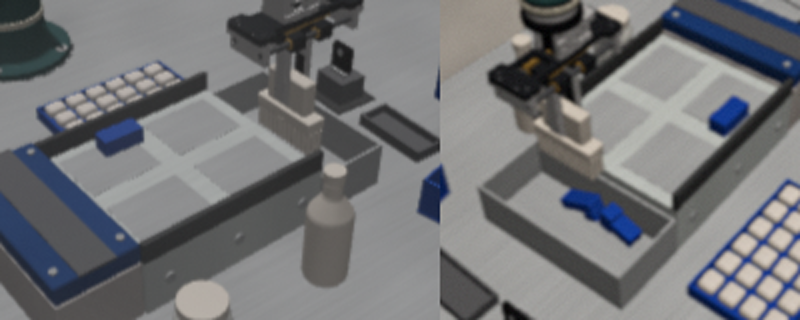

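Call:
servo_tool(commands=[0.0,0.0,-0.04,0,0,0,0,0.0,0.0,-0.08,0,0,0,0,0.02,-0.05,-0.082,0,0,0,0,0.04,-0.1,-0.082,0,0,0,0,0.06,-0.15,-0.082,0,0,0,0,0.08,-0.2,-0.082,0,0,0,0,0.1,-0.25,-0.082,0,0,0,0,0.109,-0.27,-0.082,0,0,0,0,0.109,-0.27,-0.082,0,0,0,0,0.109,-0.27,-0.082,0,0,0,0])

```text
time: 23.65
tool_pos: [0.4863, -0.1202, 0.2398]
ee_rot: [3.141, 0.0, -3.102]
wrist_force: [-0.4, -0.5, -1.8]
width: 0.0216
finger_force: 30.0
```

```bash
python3 - <<'E'
from h import *
y=np.pi+.04
scraps()
to((*b2w(-.061,-.112),.158,y)); print(w2b(robot.get_obs()['tool_pos']))
E
```

```text
scene 0.59 bed: [-0.087 -0.033] [209, 180, 24, 16]
scene 0.23 bed: [-0.209 -0.029] [182, 142, 27, 49]
side 0.57 bed: [-0.091  0.214] [218, 219, 21, 23]
side 0.53 bed: [-0.029  0.213] [202, 211, 23, 18]
side 0.49 bed: [-0.086 -0.038] [272, 167, 20, 23]
t 23.85 at [ 0.4864 -0.1197  0.2396] [ 3.141  0.    -3.101] q [-0.35 -0.03  1.44  0.    1.73 -1.97] F [-0.5  0.4 -1.1] w 0.0222 f 30.0
[ 0.     -0.0026  0.0816] [0.01 0.   0.05] rows 1.3
[-0.061 -0.109]
```

Call:
servo_tool(commands=[0,-0.002,0.04,0,0,0,0,0,-0.002,0.08,0,0,0,0,0,-0.002,0.082,0,0,0,0,0,0.01,0.082,0,0,0,0,0,0.025,0.082,0,0,0,0,0,0.04,0.082,0,0,0,0,0,0.055,0.082,0,0,0,0,0,0.07,0.082,0,0,0,0,0,0.085,0.082,0,0,0,0,0,0.1,0.082,0,0,0,0])

```text
time: 25.1
tool_pos: [0.4821, -0.0197, 0.1576]
ee_rot: [-3.142, -0.0, -3.102]
wrist_force: [0.6, -0.6, -2.4]
width: 0.0221
finger_force: 30.0
```

Call:
servo_tool(commands=[0,0.014,0,0,0,0,0,0,0.028,0,0,0,0,0,0,0.042,0,0,0,0,0,0,0.056,0,0,0,0,0,0,0.07,0,0,0,0,0,0,0.084,0,0,0,0,0,0,0.096,0,0,0,0,0,0,0.108,0,0,0,0,0,0,0.12,0,0,0,0,0,0,0.13,0,0,0,0,0])

```text
time: 26.35
tool_pos: [0.4771, 0.11, 0.1577]
ee_rot: [3.141, 0.0, -3.102]
wrist_force: [-1.0, 0.0, -2.1]
width: 0.0218
finger_force: 30.0
```

Call:
servo_tool(commands=[0,0.01,0,0,0,0,0,0,0.02,0,0,0,0,0,0,0.03,0,0,0,0,0,0,0.038,0,0,0,0,0,0,0.038,0,0,0,0,0,0,0.038,0,0,0,0,0])

```text
time: 27.1
tool_pos: [0.4756, 0.147, 0.1576]
ee_rot: [-3.141, -0.0, -3.103]
wrist_force: [0.2, -0.5, -1.7]
width: 0.0219
finger_force: 30.0
```

```bash
python3 - <<'E'
from h import *
y=np.pi+.04
to((*b2w(-.061,.13),.24,y),(.60,.3716,.24,3.128))
print(w2b(robot.get_obs()['tool_pos']))
scraps()
cv2.imwrite('pics/sw2.png',cv2.resize(np.hstack([shot('scene')['img'][120:280,160:380],shot('side')['img'][120:280,140:320]]),None,fx=2,fy=2,interpolation=cv2.INTER_CUBIC))
E
```

```text
t 27.10 at [0.4756 0.147  0.1576] [-3.141 -0.    -3.103] q [ 0.19 -0.01  1.59 -0.    1.56 -1.42] F [ 0.2 -0.5 -1.7] w 0.0219 f 30.0
[-0.0002 -0.0276 -0.0824] [-0.02 -0.   -0.05] rows 1.4
[-0.1331  0.2196 -0.0825] [-0.02 -0.    3.02] rows 4.3
[-0.061  0.158]
side 0.69 bed: [-0.038  0.25 ] [159, 193, 96, 80]
side 0.68 bed: [-0.081  0.212] [219, 222, 16, 17]
side 0.51 bed: [-0.028  0.214] [201, 213, 22, 20]
side 0.45 bed: [-0.122  0.208] [232, 226, 14, 19]
```

View pics/sw2.png

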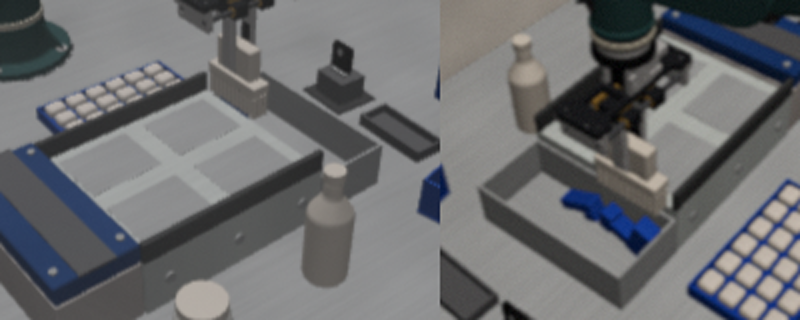

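Call:
servo_tool(commands=[0,0,-0.05,0,0,0,0,0,0,-0.0825,0,0,0,0,-0.035,0.05,-0.0825,0,0,1,0,-0.07,0.1,-0.0825,0,0,2,0,-0.1,0.15,-0.0825,0,0,3,0,-0.12,0.19,-0.0825,0,0,3,0,-0.135,0.2195,-0.0825,0,0,3,0,-0.135,0.2195,-0.0825,0,0,3,0,-0.135,0.2195,-0.0825,0,0,3,0,-0.135,0.2195,-0.0825,0,0,3,0])

```text
time: 28.65
tool_pos: [0.6019, 0.3706, 0.2409]
ee_rot: [-3.142, 0.001, 3.127]
wrist_force: [-0.0, -0.0, -1.6]
width: 0.0216
finger_force: 30.0
```

```bash
python3 - <<'E'
from fit import *
to((.6017,.3714,.12,3.128),(.6017,.3714,.078,3.128))
s=shot('wrist'); r=spotter.trace('rest',s); b=spotter.trace('brush',s)
print([(x['conf'],x['box']) for x in r+b])
cv2.imwrite('pics/rs.png',s['img'])
ig=[cv2.dilate(b[0]['region'].astype(np.uint8),np.ones((7,7)))]
print(fit('rest',[.60,.37,0,0],[(s,r[0]['region'])],ign=ig))
E
```

```text
t 28.65 at [0.6019 0.3706 0.2409] [-3.142e+00  1.000e-03  3.127e+00] q [ 0.47  0.45  0.88 -0.    1.82 -1.08] F [-0.  -0.  -1.6] w 0.0216 f 30.0
[0.0003 0.0008 0.1209] [-0.    0.04 -0.05] rows 1.9
[0.0003 0.0008 0.1629] [-0.    0.04 -0.05] rows 2.6
[(0.55, [232.7, 115.5, 45.0, 31.0]), (0.78, [230.0, 139.9, 48.4, 152.5]), (0.63, [245.5, 2.1, 19.9, 55.7])]
(array([ 0.60240278,  0.36820011,  0.        , -0.0453715 ]), np.float64(0.0392382413087935))
```

View pics/rs.png

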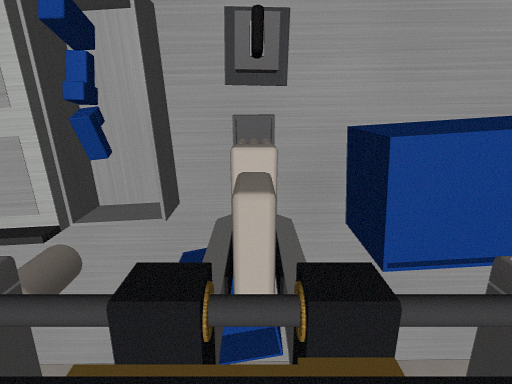

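Call:
servo_tool(commands=[0,0.0003,0.06,0,0,0,0,0,0.0003,0.12,0,0,0,0,0,0.0003,0.14,0,0,0,0,0,0.0003,0.15,0,0,0,0,0,0.0003,0.158,0,0,0,0,0,0.0003,0.163,0,0,0,0,0,0.0003,0.164,0,0,0,0,0,0.0003,0.164,0,0,0,0])

```text
time: 29.8
tool_pos: [0.6023, 0.3723, 0.077]
ee_rot: [3.141, 0.001, 3.128]
wrist_force: [-0.7, -0.5, -1.3]
width: 0.0219
finger_force: 30.0
```

Call:
servo_tool(commands=[0,0,0.0015,0,0,0,0,0,0,0.0015,0,0,0,0])

```text
time: 30.05
tool_pos: [0.6019, 0.3721, 0.0747]
ee_rot: [-3.142, 0.0, 3.128]
wrist_force: [0.2, 0.3, -1.7]
width: 0.022
finger_force: 30.0
```

Call:
servo_tool(commands=[0,0,0.0015,0,0,0,0,0,0,0.0015,0,0,0,0])

```text
time: 30.3
tool_pos: [0.6021, 0.3721, 0.0746]
ee_rot: [3.141, 0.001, 3.128]
wrist_force: [-0.9, -0.8, 4.6]
width: 0.0218
finger_force: 30.0
```

Contact with the rest floor; release and go to the key.

Call:
servo_tool(commands=[0,0,-0.0008,0,0,0,0.05,0,0,-0.0008,0,0,0,0.05,0,0,-0.0008,0,0,0,0.05,0,0,-0.0008,0,0,0,0.05,0,0,-0.06,0,0,0,0.05,0,0,-0.12,0,0,0,0.05,0.06,0,-0.13,0,0,0,0.05,0.12,0.003,-0.13,0,0,1,0.05,0.145,0.004,-0.13,0,0,1,0.05,0.145,0.004,-0.13,0,0,1,0.05])

```text
time: 31.55
tool_pos: [0.4556, 0.3784, 0.204]
ee_rot: [3.141, 0.001, 3.113]
wrist_force: [0.4, 0.5, -0.5]
width: 0.0498
finger_force: 0.0
```

```bash
python3 - <<'E'
from fit import *
s=shot('wrist'); k=spotter.trace('key',s); print([(x['conf'],x['box']) for x in k])
print(fit('key',[.4565,.3755,.016,3.11],[(s,k[0]['region'])]))
a=shot('scene'); b=spotter.trace('brush',a); print(fit('brush',[.6,.372,.006,0],[(a,b[0]['region'])]))
to((.4573,.376,.0711,3.111))
E
```

```text
[(0.87, [242.2, 157.0, 15.4, 47.9]), (0.2, [67.2, 226.1, 37.9, 37.4])]
(array([0.4560087 , 0.37527724, 0.016     , 3.1043355 ]), np.float64(0.11303526448362722))
(array([ 0.59782452,  0.37349155,  0.006     , -0.1650356 ]), np.float64(0.1120261596221388))
t 31.75 at [0.4581 0.3778 0.2028] [-3.141  0.     3.11 ] q [ 0.59  0.19  1.28 -0.    1.67 -0.94] F [0.4 0.3 0.3] w 0.0497 f 0.0
[ 0.0008 -0.0017  0.1317] [-0.02  0.01 -0.06] rows 2.1
```

Call:
servo_tool(commands=[0.001,-0.002,0.06,0,0,0,0.05,0.001,-0.002,0.12,0,0,0,0.04,0.001,-0.002,0.131,0,0,0,0.04,0.001,-0.002,0.131,0,0,0,0.04,0.001,-0.002,0.131,0,0,0,0,0.001,-0.002,0.131,0,0,0,0,0.001,-0.002,0.131,0,0,0,0,0.001,-0.002,0.131,0,0,0,0])

```text
time: 32.75
tool_pos: [0.4566, 0.3765, 0.0736]
ee_rot: [3.14, 0.002, 3.111]
wrist_force: [-0.1, 0.2, 3.8]
width: 0.0121
finger_force: 30.0
```

Call:
servo_tool(commands=[0,0,0,0,0,0,0,0,0,-0.02,0,0,0,0,0,0,-0.05,0,0,0,0,0,0,-0.1,0,0,0,0,0,0,-0.15,0,0,0,0,0,0,-0.165,0,0,0,0,0,0,-0.165,0,0,0,0,0,0,-0.165,0,0,0,0])

```text
time: 33.75
tool_pos: [0.455, 0.3754, 0.2338]
ee_rot: [-3.138, -0.004, 3.111]
wrist_force: [0.3, -0.5, -0.0]
width: 0.012
finger_force: 30.0
```

```bash
python3 - <<'E'
from h import *
to((.4459,-.3754,.235,2.98))
E
```

```text
t 33.75 at [0.455  0.3754 0.2338] [-3.138 -0.004  3.111] q [ 0.59  0.18  1.24 -0.    1.73 -0.95] F [ 0.3 -0.5 -0. ] w 0.0120 f 30.0
[-0.0139 -0.7507  0.0012] [-0.2  -0.24  7.5 ] rows 12.0
```

Call:
servo_tool(commands=[-0.0139,-0.06,0,0,0,1,0,-0.0139,-0.12,0,0,0,2,0,-0.0139,-0.18,0,0,0,3,0,-0.0139,-0.24,0,0,0,4,0,-0.0139,-0.3,0,0,0,5,0,-0.0139,-0.36,0,0,0,6,0,-0.0139,-0.42,0,0,0,7,0,-0.0139,-0.48,0,0,0,7.5,0,-0.0139,-0.54,0,0,0,7.5,0,-0.0139,-0.6,0,0,0,7.5,0])

```text
time: 35.0
tool_pos: [0.4502, -0.2255, 0.2344]
ee_rot: [3.14, -0.004, 2.98]
wrist_force: [0.6, -0.2, -0.3]
width: 0.012
finger_force: 30.0
```

```bash
python3 - <<'E'
from h import *
to((.4459,-.3754,.235,2.98))
E
```

```text
t 35.00 at [ 0.4502 -0.2255  0.2344] [ 3.14  -0.004  2.98 ] q [-0.58 -0.02  1.44  0.    1.72 -1.99] F [ 0.6 -0.2 -0.3] w 0.0120 f 30.0
[-0.0199 -0.1486 -0.001 ] [ 0.12 -0.22 -0.01] rows 2.4
```

Call:
servo_tool(commands=[-0.01,-0.06,-0.001,0,0,0,0,-0.02,-0.12,-0.001,0.1,-0.2,0,0,-0.02,-0.1486,-0.001,0.1,-0.2,0,0,-0.02,-0.1486,-0.001,0.1,-0.2,0,0,-0.02,-0.1486,-0.001,0.1,-0.2,0,0,-0.02,-0.1486,-0.001,0.1,-0.2,0,0,-0.02,-0.1486,-0.001,0.1,-0.2,0,0])

```text
time: 35.88
tool_pos: [0.4476, -0.3729, 0.2385]
ee_rot: [-3.14, 0.004, 2.982]
wrist_force: [-0.1, 0.1, -0.6]
width: 0.0118
finger_force: 30.0
```

```bash
python3 - <<'E'
from h import *
s=shot('wrist')
cv2.imwrite('pics/k5.png',cv2.resize(s['img'][110:260,190:330],None,fx=4,fy=4,interpolation=cv2.INTER_CUBIC))
import pickle; pickle.dump((s,),open('k5.pkl','wb'))
to((.4477,-.3757,.235,2.98))
E
```

```text
t 35.92 at [ 0.4476 -0.3731  0.2386] [-3.139  0.004  2.981] q [-0.79  0.15  1.25  0.    1.73 -2.2 ] F [ 0.2  0.8 -0.7] w 0.0119 f 30.0
[-0.0005 -0.0026  0.0036] [-0.12  0.23  0.08] rows 0.1
```

View pics/k5.png

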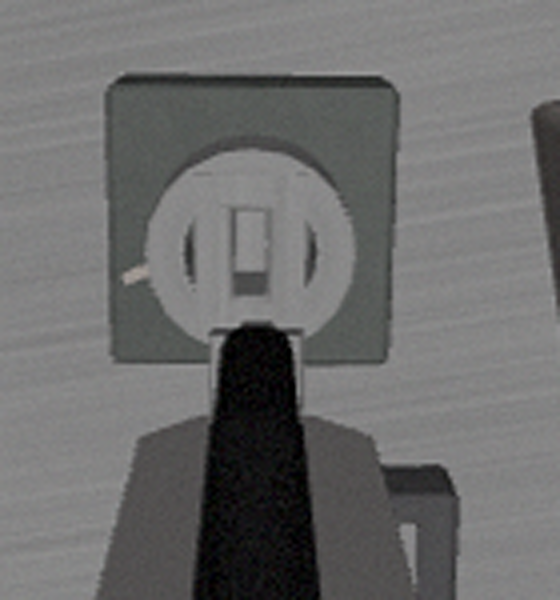

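```bash
python3 - <<'E'
from h import *
import pickle
s,=pickle.load(open('k5.pkl','rb'))
f=lambda p:onz(s,[[p[0]/4+190-.4,p[1]/4+110-.4]],.072)[0][:2]
q=[f(p) for p in((231,206),(270,206),(269,296),(231,296))]; d=(q[0]+q[1]-q[2]-q[3])/2
print(np.mean(q,0),np.arctan2(d[1],d[0]),np.linalg.norm(d),np.linalg.norm(q[0]-q[1]))
c=np.array([f(p) for p in ((145,252),(356,252),(251,149))]); x=np.linalg.solve(np.c_[2*c,np.ones(3)],(c**2).sum(1)); print(x[:2],np.sqrt(x[2]+x[:2]@x[:2]))
g=np.array([.4477,-.3757])-.0007*np.array([np.cos(2.98),np.sin(2.98)])
to((*g,.14,2.98),(*g,.1,2.98))
E
```

```text
[ 0.44782097 -0.37576823] 2.9748978578976657 0.02660849050351003 0.01112127463346535
[ 0.44863945 -0.37583363] 0.030412953266626484
t 35.92 at [ 0.4476 -0.3731  0.2386] [-3.139  0.004  2.981] q [-0.79  0.15  1.25  0.    1.73 -2.2 ] F [ 0.2  0.8 -0.7] w 0.0119 f 30.0
[-0.0008 -0.0024  0.0986] [-0.12  0.23  0.08] rows 1.6
[-0.0006 -0.0023  0.1386] [-0.12  0.23  0.08] rows 2.2
```

Call:
servo_tool(commands=[-0.001,-0.0025,0.05,-0.1,0.2,0,0,-0.001,-0.0025,0.09,-0.1,0.2,0,0,-0.001,-0.0025,0.1,-0.1,0.2,0,0,-0.001,-0.0025,0.1,-0.1,0.2,0,0,-0.001,-0.0025,0.1,-0.1,0.2,0,0,-0.001,-0.0025,0.1,-0.1,0.2,0,0])

```text
time: 36.67
tool_pos: [0.449, -0.3777, 0.1405]
ee_rot: [-3.139, 0.003, 2.98]
wrist_force: [-1.0, 0.2, -0.2]
width: 0.012
finger_force: 30.0
```

```bash
python3 - <<'E'
from h import *
to((.4486,-.3758,.1,2.977))
E
```

```text
t 36.67 at [ 0.449  -0.3777  0.1405] [-3.139e+00  3.000e-03  2.980e+00] q [-0.8   0.19  1.4  -0.    1.54 -2.21] F [-1.   0.2 -0.2] w 0.0120 f 30.0
[0.0008 0.0019 0.0405] [-0.14  0.18  0.18] rows 0.6
```

Call:
servo_tool(commands=[0,0,0,0,0,0,0,0,0,0,0,0,0,0,0,0,0,0,0,0,0])

```text
time: 37.05
tool_pos: [0.4481, -0.3769, 0.1382]
ee_rot: [-3.142, 0.0, 2.98]
wrist_force: [-0.4, -0.5, -1.5]
width: 0.0118
finger_force: 30.0
```

Call:
servo_tool(commands=[-0.0003,0.0011,0,0,0,0,0,-0.0003,0.0011,0.005,0,0,0,0,-0.0003,0.0011,0.01,0,0,0,0,-0.0003,0.0011,0.015,0,0,0,0,-0.0003,0.0011,0.015,0,0,0,0])

```text
time: 37.67
tool_pos: [0.4483, -0.3755, 0.1223]
ee_rot: [3.141, -0.001, 2.98]
wrist_force: [0.3, 0.6, -1.0]
width: 0.0117
finger_force: 30.0
```

Free entry; continue down to home (TCP about 0.1016).

Call:
servo_tool(commands=[0,0,0.005,0,0,0,0,0,0,0.01,0,0,0,0,0,0,0.015,0,0,0,0,0,0,0.019,0,0,0,0,0,0,0.022,0,0,0,0,0,0,0.022,0,0,0,0])

```text
time: 38.42
tool_pos: [0.4487, -0.3759, 0.1016]
ee_rot: [-3.141, 0.0, 2.98]
wrist_force: [0.0, 0.4, 0.8]
width: 0.012
finger_force: 30.0
```

Call:
servo_tool(commands=[0,0,0.0015,0,0,0,0,0,0,0.0015,0,0,0,0])

```text
time: 38.67
tool_pos: [0.4487, -0.376, 0.1016]
ee_rot: [-3.141, 0.001, 2.98]
wrist_force: [-1.3, 1.7, 7.4]
width: 0.0118
finger_force: 30.0
```

Call:
servo_tool(commands=[0,0,-0.0005,0,0,8,0,0,0,-0.0005,0,0,16,0,0,0,-0.0005,0,0,24,0,0,0,-0.0005,0,0,32,0,0,0,-0.0005,0,0,40,0,0,0,-0.0005,0,0,48,0,0,0,-0.0005,0,0,56,0,0,0,-0.0005,0,0,64,0,0,0,-0.0005,0,0,72,0,0,0,-0.0005,0,0,72,0])

```text
time: 39.92
tool_pos: [0.4486, -0.3764, 0.1016]
ee_rot: [3.141, 0.002, 1.725]
wrist_force: [-2.6, 0.9, 5.4]
width: 0.0119
finger_force: 30.0
```

Call:
servo_tool(commands=[0,0,0,0,0,3,0,0,0,0,0,0,6,0,0,0,0,0,0,6,0])

```text
time: 40.3
tool_pos: [0.4485, -0.3765, 0.1016]
ee_rot: [3.142, 0.002, 1.621]
wrist_force: [-1.7, 0.6, 5.8]
width: 0.0117
finger_force: 30.0
```

```bash
python3 -c "
from h import *
to((.4491,-.3753,.2,1.77)); print(robot.get_obs()['wrist_torque'])"
```

```text
t 40.30 at [ 0.4485 -0.3765  0.1016] [3.142e+00 2.000e-03 1.621e+00] q [-0.79  0.21  1.46 -0.    1.47 -0.84] F [-1.7  0.6  5.8] w 0.0117 f 30.0
[ 0.0009  0.0007 -0.0984] [-0.    0.1  -8.56] rows 1.6
[ 0.09163577  0.45205306 -0.02999641]
```

Call:
servo_tool(commands=[0,0,0,0,0,3,0,0,0,0,0,0,3,0])

```text
time: 40.55
tool_pos: [0.4484, -0.3764, 0.1016]
ee_rot: [-3.142, 0.002, 1.57]
wrist_force: [-2.0, 1.4, 6.0]
width: 0.0122
finger_force: 30.2
```

```bash
python3 -c "
from h import *
to((.4491,-.3753,.2,1.77)); print(robot.get_obs()['wrist_torque'])"
```

```text
t 40.55 at [ 0.4484 -0.3764  0.1016] [-3.142e+00  2.000e-03  1.570e+00] q [-0.79  0.21  1.46 -0.    1.47 -0.79] F [-2.   1.4  6. ] w 0.0122 f 30.2
[ 0.0009  0.0006 -0.0984] [-1.000e-02  1.100e-01 -1.149e+01] rows 1.6
[0.08555404 0.49582684 0.46646241]
```

Call:
servo_tool(commands=[0,0,0,0,0,-5,0,0,0,0,0,0,-5,0,0,0,0,0,0,-5,0.05,0,0,0,0,0,-5,0.05,0,0,0,0,0,-5,0.05,0,0,-0.03,0,0,-5,0.05,0,0,-0.08,0,0,-5,0.05,0,0,-0.13,0,0,-5,0.05,0,0,-0.13,0,0,-5,0.05,0,0,-0.13,0,0,-5,0.05])

```text
time: 41.8
tool_pos: [0.4485, -0.3756, 0.2293]
ee_rot: [-3.141, -0.001, 1.654]
wrist_force: [-1.0, 0.0, -0.2]
width: 0.05
finger_force: 0.0
```

```bash
python3 - <<'E'
from fit import *
to((.44,-.37,.2,1.77))
s=shot('wrist'); a=shot('scene'); k=spotter.trace('key',s)
print([fit('key',[.448,-.376,.044,1.7],[(s,x['region'])]) for x in k[:1]])
scraps()
w=cv2.resize(s['img'][100:260,170:340],None,fx=2.4,fy=2.4,interpolation=cv2.INTER_CUBIC); v=cv2.resize(a['img'][120:320,80:390],None,fx=2,fy=2,interpolation=cv2.INTER_CUBIC)
v=cv2.resize(v,(390,252)); b=cv2.resize(shot('side')['img'][110:320,110:330],(330,315)); 
c=np.zeros((600,800,3),np.uint8); c[:384,:408]=w[:384,:408]; c[:252,410:800]=v; c[270:585,440:770]=b
cv2.imwrite('pics/end.png',c)
E
```

```text
t 41.80 at [ 0.4485 -0.3756  0.2293] [-3.141e+00 -1.000e-03  1.654e+00] q [-0.79  0.16  1.26 -0.    1.72 -0.88] F [-1.   0.  -0.2] w 0.0500 f 0.0
[ 0.0063 -0.008   0.0293] [-0.03 -0.05 -6.66] rows 0.6
[(array([ 0.44894149, -0.37642783,  0.044     ,  1.64987992]), np.float64(0.0891826192646612))]
scene 0.67 bed: [-0.071  0.152] [269, 161, 13, 15]
scene 0.47 bed: [ 0.05  -0.021] [178, 153, 140, 121]
side 0.64 bed: [-0.03   0.213] [201, 216, 22, 15]
side 0.64 bed: [-0.084  0.212] [219, 219, 17, 19]
side 0.54 bed: [-0.123  0.209] [231, 229, 16, 17]
```

View pics/end.png

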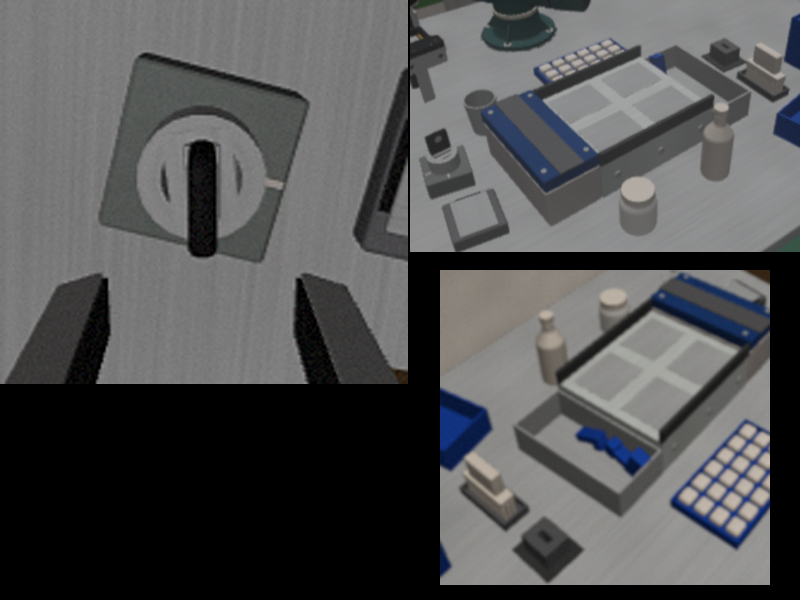

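```bash
python3 - <<'E'
from h import *
a,b=shot('scene'),shot('side')
ra=max(spotter.trace('scrap1',a),key=lambda x:x['conf'])['region']
rb=[x for x in spotter.trace('scrap1',b) if x['box'][0]>226][0]['region']
for f in (lambda r:np.argwhere(r)[np.argwhere(r)[:,0].argmin()][::-1],):
    ua,ub=f(ra),f(rb)
    c1,d1=ray(a,ua);c2,d2=ray(b,ub); d1,d2=d1[0],d2[0]
    t=np.linalg.lstsq(np.c_[d1,-d2],c2-c1,rcond=None)[0]; P,Q=c1+d1*t[0],c2+d2*t[1]
    print('top pt',ua,ub,P,Q,w2b((P+Q)/2))
to((*b2w(-.1,.10),.32,1.65),(*b2w(-.1,.10),.32,3.1))
E
```

```text
top pt [274 163] [241 229] [0.42972569 0.16201832 0.08727809] [0.43588274 0.16919553 0.08643633] [-0.103  0.178]
t 42.40 at [ 0.4486 -0.3758  0.2302] [-3.142  0.     1.654] q [-0.79  0.16  1.26 -0.    1.72 -0.88] F [-1.1  0.6  0.4] w 0.0502 f 0.0
[ 0.463   0.0288 -0.0899] [-0.   0.   0.2] rows 7.6
[ 0.463   0.0288 -0.0899] [ -0.     0.   -82.87] rows 7.7
```

Call:
servo_tool(commands=[0,0,-0.06,0,0,0,0.05,0.06,0.004,-0.09,0,0,0,0.05,0.12,0.008,-0.09,0,0,0,0.05,0.18,0.012,-0.09,0,0,0,0.05,0.24,0.016,-0.09,0,0,0,0.05,0.3,0.02,-0.09,0,0,0,0.05,0.36,0.024,-0.09,0,0,0,0.05,0.42,0.028,-0.09,0,0,0,0.05,0.463,0.0288,-0.09,0,0,0,0.05,0.463,0.0288,-0.09,0,0,0,0.05])

```text
time: 43.65
tool_pos: [0.4386, 0.0904, 0.3204]
ee_rot: [3.141, -0.0, 1.659]
wrist_force: [0.3, -0.7, -1.1]
width: 0.0499
finger_force: 0.0
```

```bash
python3 - <<'E'
from h import *
to(); s=shot('wrist'); im=cv2.resize(s['img'],None,fx=1.5,fy=1.5,interpolation=cv2.INTER_CUBIC)
# pan rim inner, expected
P=[[*b2w(x,y),.07] for x,y in((-.124,.149),(.124,.149),(.124,.259),(-.124,.259))]
cv2.polylines(im,[np.round(proj(s,P)*1.5).astype(np.int32)],True,(0,255,0),1)
cv2.imwrite('pics/pan.png',im)
E
```

```text
t 43.65 at [0.4386 0.0904 0.3204] [ 3.141 -0.     1.659] q [ 0.08 -0.14  1.39  0.    1.89 -0.01] F [ 0.3 -0.7 -1.1] w 0.0499 f 0.0
```

View pics/pan.png

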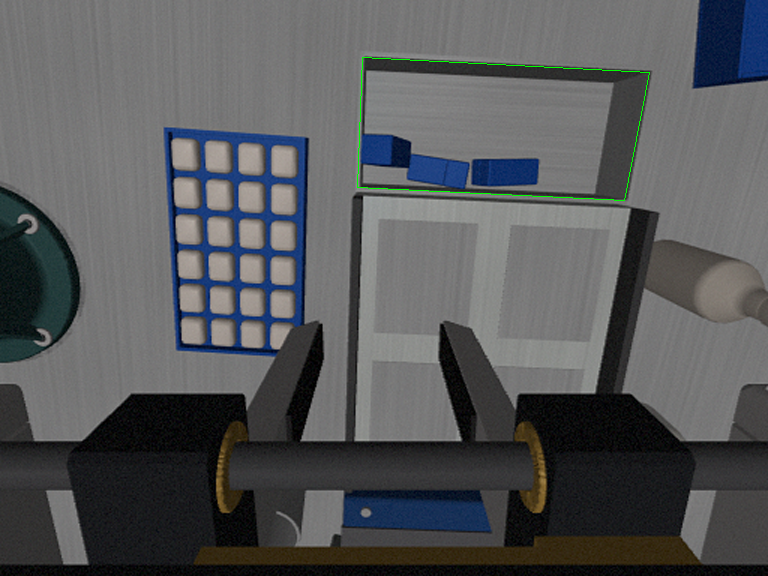

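```bash
python3 -c "
from h import *
print(close_job())"
```

```text
the job is handed in; nothing more can be done
None
```

The job is handed in at about 44 s on the robot's clock: the key was turned off and parked, all three trim pieces swept into the pan with the brush, the brush stood back in its rest, and the key put home again and turned clockwise to the stop. One piece came to rest on end in the pan's corner, inside the walls but reaching slightly above the rim.

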